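# Walk a stuck jig clamp bar open with a mallet and unload the drilled block

## Robot

A 6-joint arm with a two-finger parallel gripper is mounted at the origin on the work surface. World frame = base frame: x ahead of the robot, y to its left, z up, the work surface at z = 0. Lengths are in mm, angles in rad, forces in N, time in s.
With the tool pointing down it reaches from about 350 to 775 mm from the base axis. Payload 7.3 kg.
Tool frame: the origin (TCP) lies at the centre of the arm's flange, where the gripper is bolted on; the fingertips stand 178 mm ahead of it and the grasp point (between the pads) lies 159 mm ahead of it; z points along the fingers, y is the direction in which the jaws open and shut (so a half turn about z gives the same grasp; the last joint's range is limited). The gripper opens to 92 mm and grips with 3 to 60 N. Pads are 19 mm wide; open, the fingers measure 130 mm over their backs; the gripper's body (75 mm by 190 mm) begins 47 mm behind the grasp point.
Start: joints at [-1.278, 0.342, 1.524, -0, 1.275, -0.146], TCP at [223.067, -475.257, 404.741] pointing down, gripper open.
Joint ranges: [-2.53, 2.53], [-0.77, 2.02], [0.04, 2.7], [-1, 4.14], [0.28, 2.66], [-3.11, 3.11]. Speed limits (rad/s): [2.57, 2.57, 3.14, 3.14, 3.14, 3.14].

## Interface

Orientations are given as [roll, pitch, yaw] about the fixed x, y, z axes, in that order (R = Rz(yaw) Ry(pitch) Rx(roll)).
In Python, from plant import get_obs, capture, close_job gives the robot as it stands. The module is installed in compiled form; this text tells all that it offers.
- The arm moves only by the shell command python3 -m pendant 'ROWS'. ROWS is JSON, a list of rows, each a list of 3 entries, a list of its own where there are three numbers: the shift along the tool's x, y, z in m, then the turn, a rotation vector about the tool's x, y, z in rad, then the finger opening in m, from 0 to 0.0918. In form: [[[tx, ty, tz], [wx, wy, wz], fingers], ...]. A call has 1 to 10 rows; each row is the pose to reach, as a shift and turn from the pose commanded when the call began, along the tool's axes at that moment; what a row does not reach only later rows make up. A row lasts 1/12 s, in which the tool goes at most 41.7 mm and 7.16 degrees, less where a joint would pass 70% of its speed; a pose out of reach is approached as far as the arm can. A call with a gripper value outside its range is refused whole. The fingers move at their own pace and stop on an object; the grip force is fixed at half the most. Time passes only in rows, so rows that repeat a pose let the fingers close. It gives the time, the measured TCP pose, the force and the opening at its end, in the units of the state.
- get_obs(): the state, without advancing time (a new reading comes with each control period).
- capture(name): name is "scene" or "top"; returns a dict with "color" (480x640x3 uint8, red, green, blue), "mtx" (3x3 intrinsics, pixels), "rvec" (rotation vector, rad) and "tvec" (3), from world to camera coordinates, as OpenCV has them. Camera axes: x right, y down, z forward; pixel columns grow to the right and rows downward; lengths in mm; the calibration is good to about 2 mm. A picture is of the moment at which its call begins. There is no depth.
- close_job(): hands the job in, once; it reports no verdict.
The state is a dict: "time": time; "joint_positions": joint angles; "dq": joint speeds; "tau": joint torques, N m; "tool_pos": TCP position; "tcp_rot": TCP orientation; "contact_force": force on the tool from outside, world axes, zero at the start; "moment": the same for the moment, N m; "grip_width": finger opening in mm.
Only numpy, scipy, OpenCV 4.12 (cv2) and the standard library are available. Lean on these libraries where they do the work, as an engineer would, in place of code of your own. Each camera call takes 0.05 s, during which the arm holds its last target. There are 200 camera calls.

## Task

The dark clamp bar of the drilling jig is stuck on its two guide rods. Pick up the orange mallet and walk the bar back, away from the wood block, with light taps on the two red studs in turn, never hitting or pushing hard (keep under 20 N, and push on the bar with nothing but the mallet), until both its ends are fully home against the rear stops. Then put the mallet down on the bench and set the freed block on the floor of the turquoise tub, leaving the glue bottle, bit case and tape measure alone.

Things in the scene. Friction and masses are not known exactly. Their poses are not given: they have to be found in the camera images.
- jig: plywood drilling jig, fixed to the bench. Origin on the bench under the middle of the bar's start place; x is the way the bar opens (roughly towards the robot), y its left, z up (mm). Base plate x -115..70, y -100..100, top z 18. Front fence x -108..-90, y -35..35, top z 42; cheeks beside the block, top z 28. Guide rods along x at y +75 and -75. A fixed stop block stands behind the bar, top z 63
- clamp_bar: dark wood bar, 30 thick (jig x -15..15 at the start), 196 long (y), z 20..114; origin on the left rod (jig 0, 75, 30). Each end slides 18 mm along jig +x from the square start place to a firm stop. An aluminium lip (jig y -25..25, z 56 to 65, 14 mm out from the front face) covers the block's far end until the bar is back. At the start one end may be 3 mm ahead
- strike_left (a point): tip of the left polished red domed stud (radius 14) on the bar's front face, 8 mm out; jig (-23, 75, 100) at the start, (-5, 75, 100) home; struck along jig +x. Friction holds each end: a push of 12 N on a stud moves only its end when the bar is square. The bar binds as an end gets ahead: about 1.1 N more per mm of lead, 21 N at 8 mm; less if that end is behind. Ends stay where left
- strike_right (a point): tip of the right red domed stud, same form and behaviour as the left; jig (-23, -75, 100) at the start, (-5, -75, 100) home; struck along jig +x
- mallet: orange mallet, 0.35 kg, standing on its head with its short handle up, on one side of the jig (the tub is on the other). Origin at the centre of the head's underside; head 90 (its x, between the two flat striking faces) x 50 (y) x 40 high; square wooden handle 26 x 26, from z 40 to z 102
- workpiece: drilled light wood block 70 (x) x 46 (y) x 36 high, 0.1 kg, origin at the centre of its underside; it lies in the jig at jig (-54, 0, 18) mm, aligned with the jig, its far 10 mm or so under the bar's lip
- tub: turquoise open tub fixed on the bench, 260 (x) x 180 (y) x 75 high, walls and floor 5 mm, origin at the centre of its underside. Two finished blocks, 36 high, stand fixed in its +x part (x above +45 mm); the floor from x -125 to +45 is empty
- glue_bottle: white glue bottle with red tip, 54 across, 145 high, origin under its centre; leave alone
- bit_case: black and yellow drill bit case 75 x 120 x 30, origin under its centre; leave alone
- tape_measure: yellow tape measure 66 x 32 x 62, origin under its centre; leave alone

How it is judged:
By the outcome, as a careful person would: the job done as asked, in the order asked, and still so for the second after the job is handed in, with the robot touching nothing.
It also fails if it takes over 72 s, if anything falls off the work surface, if the arm or the gripper's body presses on something with over 40 N, if the wrist force passes 120 N, or if a joint passes its speed limit or range.

## Working session

There is one attempt and no reset: what is moved stays moved. The work goes in short steps, Python scripts to look and compute and a shell command to move; the robot and the scene stay as the last step left them, time stands still between calls to the robot, and variables do not carry over. Pictures are saved under pics/ and viewed, about 8 in all and at most 12, crops included, and the job is handed in when it is done.

```bash
mkdir -p pics; python3 - <<'E'
from plant import get_obs,capture
import cv2,numpy as np,pickle
o=get_obs();print(o)
for n in("scene","top"):
    c=capture(n);cv2.imwrite(f"pics/{n}0.png",c["color"][:,:,::-1]);pickle.dump(c,open(f"{n}0.pkl","wb"))
    R=cv2.Rodrigues(np.array(c["rvec"],float))[0];print(n,c["mtx"],(-R.T@np.array(c["tvec"]).ravel()).round(1),R.round(2))
E
```

```text
{'time': 0.0, 'joint_positions': array([-1.27799235e+00,  3.42719289e-01,  1.52500818e+00,  1.11461068e-05,
        1.27539431e+00, -1.45982998e-01]), 'dq': array([ 0.00060512,  0.00217575, -0.00099605,  0.00060499,  0.0001996 ,
       -0.00133983]), 'tau': array([-2.42523247e-04, -4.31247747e+01, -2.44212931e+01,  7.17359106e-02,
        5.59916126e-02, -1.42572967e-04]), 'tool_pos': array([ 223.03279743, -475.12335069,  404.04962107]), 'tcp_rot': array([-3.14008135e+00, -2.32978487e-04,  4.38783547e-01]), 'contact_force': array([-0.52442933, -0.71415687, -0.28574045]), 'moment': array([-0.00420682,  0.00264427, -0.03155214]), 'grip_width': 91.93976527649427}
scene [[486.67877706   0.         324.97769376]
 [  0.         486.67877706 241.43574511]
 [  0.           0.           1.        ]] [1185.6  686.1  769.9] [[-0.74  0.67 -0.02]
 [ 0.42  0.45 -0.79]
 [-0.52 -0.59 -0.61]]
top [[529.42764341   0.         321.70001879]
 [  0.         529.42764341 237.56443798]
 [  0.           0.           1.        ]] [ 477.8   -4.  1353.4] [[-0.02 -1.   -0.02]
 [-1.    0.03 -0.08]
 [ 0.08  0.02 -1.  ]]
```

View pics/scene0.png

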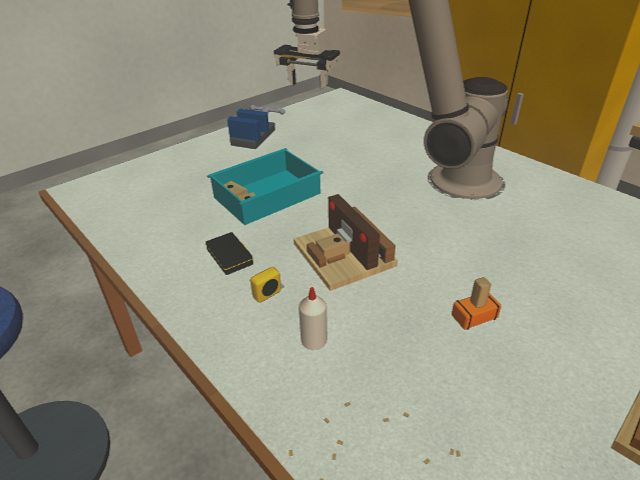

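View pics/top0.png

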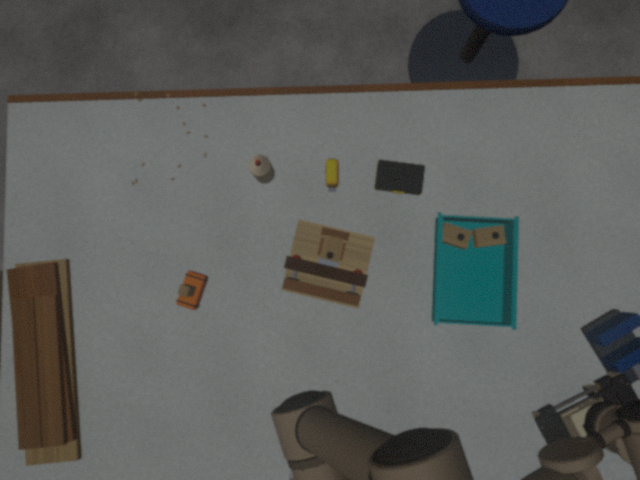

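```bash
cat >h.py <<'E'
import pickle,cv2,numpy as np
from scipy.optimize import least_squares
from plant import get_obs,capture
def load(n): return pickle.load(open(n,"rb"))
def proj(c,P): return cv2.projectPoints(np.array(P,float).reshape(-1,3),np.array(c["rvec"],float),np.array(c["tvec"],float),c["mtx"],None)[0].reshape(-1,2)
def crop(c,x,y,w,h,W=400,H=300):
    im=cv2.resize(c["color"][y:y+h,x:x+w,::-1],(W,H),interpolation=cv2.INTER_CUBIC);return im
def place(p,P):
    "pts in local frame -> world for pose x,y,yaw"
    P=np.array(P,float).reshape(-1,3);a=p[2];R=np.array([[np.cos(a),-np.sin(a),0],[np.sin(a),np.cos(a),0],[0,0,1]]);return P@R.T+[p[0],p[1],0]
E
python3 - <<'E'
from h import *
s,t=load("scene0.pkl"),load("top0.pkl")
im=np.vstack([np.hstack([crop(s,290,190,120,100,396,330),crop(t,270,210,120,100,396,330)]),np.hstack([crop(s,440,265,80,67,322,270),crop(t,165,257,67,56,322,270),np.zeros((270,148,3),np.uint8)])])
cv2.imwrite("pics/a.png",im)
E
```

```text
(no output)
```

View pics/a.png

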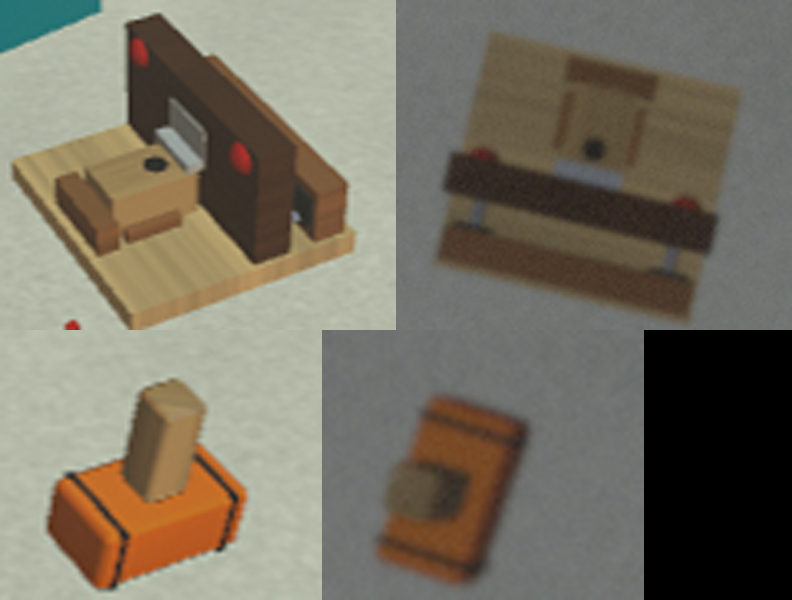

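```bash
python3 - <<'E'
from h import *
from scipy.optimize import minimize
s,t=load("scene0.pkl"),load("top0.pkl")
fs=lambda L:np.array(L)/3.3+[290,190]; ft=lambda L:(np.array(L)-[396,0])/3.3+[270,210]
S=fs([(12,163),(135,316),(355,235)]);SP=[(-115,100,18),(-115,-100,18),(70,-100,18)]
T=ft([(490,33),(743,92),(690,320),(437,263)]);TP=[(-115,-100,18),(-115,100,18),(70,100,18),(70,-100,18)]
r=lambda p:np.r_[(proj(s,place(p,SP))-S).ravel(),(proj(t,place(p,TP))-T).ravel()]
f=least_squares(r,[500,0,2.9]);j=f.x;print("jig",j,np.degrees(j[2]),r(j).round(1))
# bar: ends offset
BS=fs([(127,25),(258,168),(258,258),(293,152),(139,52),(241,156)]);BP=np.array([(-15,98,114),(-15,-98,114),(-15,-98,20),(15,-98,114),(-20,75,100),(-20,-75,100)],float)
BT=ft([(453,152),(718,214),(712,252),(445,190)]);BTP=np.array([(-15,-98,114),(-15,98,114),(15,98,114),(15,-98,114)],float)
def mv(P,q):
    P=P.copy();P[:,0]+=(q[0]+q[1])/2+(q[0]-q[1])*P[:,1]/150;return P
r2=lambda q:np.r_[(proj(s,place(j,mv(BP,q)))-BS).ravel(),(proj(t,place(j,mv(BTP,q)))-BT).ravel()]
f=least_squares(r2,[0,0]);print("bar L,R",f.x,r2(f.x).round(1))
def seg(c,lo,hi,roi):
    x0,y0,x1,y1=roi;h=cv2.cvtColor(c["color"],cv2.COLOR_RGB2HSV);m=cv2.inRange(h,lo,hi);k=np.zeros_like(m);k[y0:y1,x0:x1]=m[y0:y1,x0:x1]
    n,l,st,_=cv2.connectedComponentsWithStats(k);
    P=np.argwhere(k>0)[:,::-1].astype(np.int32);
    keep=np.isin(l,[i for i in range(1,n) if st[i,4]>15]);P=np.argwhere(keep)[:,::-1].astype(np.int32)
    return cv2.convexHull(P)
def mask(h):
    m=np.zeros((480*4,640*4),np.uint8);cv2.fillConvexPoly(m,np.round((h.reshape(-1,2)+.5)*4).astype(np.int32),1);return m
def fit(name,views,box,p0):
    ms=[(c,mask(seg(c,lo,hi,roi))) for c,lo,hi,roi in views]
    def cost(p):
        q=0
        for c,m in ms:
            a=mask(cv2.convexHull(proj(c,place(p,box)).astype(np.float32)));q+=1-(a&m).sum()/(a|m).sum()
        return q
    f=min((minimize(cost,p0,method="Nelder-Mead",options=dict(initial_simplex=np.array(p0)+np.array([[0,0,0],[d,0,0],[0,d,0],[0,0,.1]]))) for d in(8,-8)),key=lambda f:f.fun)
    print(name,f.x.round(3),np.degrees(f.x[2]).round(1),round(f.fun,3));return f.x
bx=lambda a,b,h,z=0:np.array([(x,y,k) for x in(-a/2,a/2) for y in(-b/2,b/2) for k in(z,h)],float)
def w(c,u,z):
    R=cv2.Rodrigues(np.array(c["rvec"],float))[0];o=-R.T@np.array(c["tvec"],float).ravel();d=R.T@np.linalg.inv(c["mtx"])@[u[0],u[1],1];return o+d*(z-o[2])/d[2]
m0=w(t,(192,290),30);u0=w(t,(476,271),75);print(m0,u0)
om=((5,140,50),(16,255,255))
m=fit("mallet",[(s,*om,(440,285,515,335)),(t,*om,(165,260,215,315))],bx(90,50,40),[m0[0],m0[1],-.3])
te=((82,120,40),(98,255,255))
u=fit("tub",[(s,*te,(195,130,335,230)),(t,*te,(420,200,530,340))],bx(260,180,75),[u0[0],u0[1],0])
print("handle top centre px",proj(s,place(m,[0,0,102])),proj(t,place(m,[0,0,102])))
print("L,R stud",place(j,[(-23,75,100),(-23,-75,100)]).round(1),"block",place(j,[-54,0,18]).round(1))
for n,b in(("glue",(258,165)),("tape",(332,172)),("case",(400,177))):print(n,w(t,b,50).round())
E
```

```text
jig [503.73968076  12.61292151   2.89339239] 165.77917247282005 [-0.7 -1.4 -0.9 -1.1  0.1 -1.8 -0.8 -1.  -0.5 -1.6 -0.4  1.2 -1.4  0.6]
bar L,R [ 1.47851695 -0.29947137] [-0.5 -1.5  0.4 -3.3 -1.2  1.4  1.1 -2.4 -1.6 -0.  -1.9  0.5 -1.1 -0.7
  0.1  0.1 -0.9  1.2 -1.6  0.3]
[466.45543276 348.48186985  30.        ] [ 496.29976134 -347.6371851    75.        ]
mallet [ 4.67091e+02  3.51125e+02 -2.20000e-01] -12.6 0.439
tub [ 4.96582e+02 -3.53016e+02 -7.60000e-02] -4.4 0.045
handle top centre px [[482.95121781 280.73091455]] [[182.82439723 290.20784418]]
L,R stud [[507.6 -65.7 100. ]
 [544.5  79.7 100. ]] block [[556.1  -0.7  18. ]]
glue [775. 176.  50.]
tape [752.  -9.  50.]
case [ 734. -178.   50.]
```

```bash
cat >>h.py <<'E'
from scipy.optimize import minimize
bx=lambda a,b,h,z=0:np.array([(x,y,k) for x in(-a/2,a/2) for y in(-b/2,b/2) for k in(z,h)],float)
def mask(h):
    m=np.zeros((480*4,640*4),np.uint8);cv2.fillConvexPoly(m,np.round((h.reshape(-1,2)+.5)*4).astype(np.int32),1);return m
def hull(c,test,roi):
    x0,y0,x1,y1=roi;k=np.zeros((480,640),np.uint8);k[y0:y1,x0:x1]=test(c["color"][y0:y1,x0:x1].astype(int))
    n,l,st,_=cv2.connectedComponentsWithStats(k);keep=np.isin(l,[i for i in range(1,n) if st[i,4]>12])
    return cv2.convexHull(np.argwhere(keep)[:,::-1].astype(np.int32))
def fit(views,p0):
    ms=[(c,mask(h),b) for c,h,b in views]
    def cost(p): 
        q=0
        for c,m,b in ms:
            a=mask(cv2.convexHull(proj(c,place(p,b)).astype(np.float32)));q+=1-(a&m).sum()/(a|m).sum()
        return q
    p0=np.array(p0);return min((minimize(cost,p0,method="Nelder-Mead",options=dict(initial_simplex=p0+np.array([[0,0,0],[d,0,0],[0,d,0],[0,0,.1]]))) for d in(8,-8,3)),key=lambda f:f.fun)
E
python3 - <<'E'
from h import *
s,t=load("scene0.pkl"),load("top0.pkl")
org=lambda a:(a[...,0]>1.8*a[...,1])&(a[...,0]>2.2*a[...,2])&(a[...,0]>70)
hs,ht=hull(s,org,(440,285,515,335)),hull(t,org,(165,260,215,315))
f=fit([(s,hs,bx(90,50,40)),(t,ht,bx(90,50,40))],[467,351,-.3]);m=f.x;print("mallet",m,np.degrees(m[2]),f.fun)
for c,h in((s,hs),(t,ht)):
    g=fit([(c,h,bx(90,50,40))],m);print(g.x,g.fun)
j=[503.74,12.6,2.8934]
def ov(c,x,y,w,h,W,H,sets):
    im=crop(c,x,y,w,h,W,H)
    for P,col in sets:
        for q in proj(c,P): cv2.drawMarker(im,tuple(int(v) for v in ((q+.5-[x,y])*[W/w,H/h])),col,cv2.MARKER_CROSS,9,1)
    return im
mp=[(place(m,bx(90,50,40)),(255,255,0)),(place(m,bx(26,26,102,40)),(0,255,0))]
B=bx(30,196,114,20)
jp=[(place(j,[(a,b,18) for a in(-115,70) for b in(-100,100)]),(255,255,0)),(place(j,B),(0,255,255)),(place(j,[(-23,75,100),(-23,-75,100)]),(0,255,0)),(place(j,[(a,b,54) for a in(-89,-19) for b in(-23,23)]),(255,0,255))]
im=np.vstack([np.hstack([ov(s,290,190,120,100,396,330,jp),ov(t,270,210,120,100,396,330,jp)]),np.hstack([ov(s,440,265,80,67,322,270,mp),ov(t,165,257,67,56,322,270,mp),np.zeros((270,148,3),np.uint8)])])
cv2.imwrite("pics/b.png",im)
E
```

```text
Traceback (most recent call last):
  File "h.py", line 20, in fit
    ms=[(c,mask(h),b) for c,h,b in views]
           ~~~~^^^
  File "h.py", line 14, in mask
    m=np.zeros((480*4,640*4),np.uint8);cv2.fillConvexPoly(m,np.round((h.reshape(-1,2)+.5)*4).astype(np.int32),1);return m
                                                                      ^^^^^^^^^
AttributeError: 'NoneType' object has no attribute 'reshape'
```

```bash
cat >ov.py <<'E'
from h import *
s,t=load("scene0.pkl"),load("top0.pkl")
print(s["color"][317,480],s["color"][308,470],t["color"][293,197],t["color"][276,197],t["color"][290,185],t["color"][290,210])
org=lambda a:(a[...,0]-a[...,2]>45)&(a[...,0]-a[...,1]>1.0*(a[...,1]-a[...,2]))
hs,ht=hull(s,org,(440,285,515,335)),hull(t,org,(165,260,215,315))
f=fit([(s,hs,bx(90,50,40)),(t,ht,bx(90,50,40))],[467,351,-.3]);m=f.x;print("mallet",m,np.degrees(m[2]),f.fun)
for c,h in((s,hs),(t,ht)):
    g=fit([(c,h,bx(90,50,40))],m);print(g.x,g.fun)
j=[503.74,12.6,2.8934]
def ov(c,x,y,w,h,W,H,sets):
    im=crop(c,x,y,w,h,W,H)
    for P,col in sets:
        for q in proj(c,P): cv2.drawMarker(im,tuple(int(v) for v in ((q+.5-[x,y])*[W/w,H/h])),col,cv2.MARKER_CROSS,9,1)
    return im
mp=[(place(m,bx(90,50,40)),(255,255,0)),(place(m,bx(26,26,102,40)),(0,255,0))]
B=bx(30,196,114,20)
jp=[(place(j,[(a,b,18) for a in(-115,70) for b in(-100,100)]),(255,255,0)),(place(j,B),(0,255,255)),(place(j,[(-23,75,100),(-23,-75,100)]),(0,255,0)),(place(j,[(a,b,54) for a in(-89,-19) for b in(-23,23)]),(255,0,255))]
im=np.vstack([np.hstack([ov(s,290,190,120,100,396,330,jp),ov(t,270,210,120,100,396,330,jp)]),np.hstack([ov(s,440,265,80,67,322,270,mp),ov(t,165,257,67,56,322,270,mp),np.zeros((270,148,3),np.uint8)])])
cv2.imwrite("pics/b.png",im)
E
python3 ov.py
```

```text
[187  91  34] [196 110  41] [119  74  40] [105  66  36] [92 80 59] [114 116 116]
mallet [ 4.66118570e+02  3.51389146e+02 -2.64187886e-01] -15.136850854965642 0.3856058952214556
[ 4.66271292e+02  3.51392484e+02 -2.62106540e-01] 0.12951943016860512
[ 4.66868570e+02  3.51389146e+02 -2.64187886e-01] 0.2513614824244996
```

View pics/b.png

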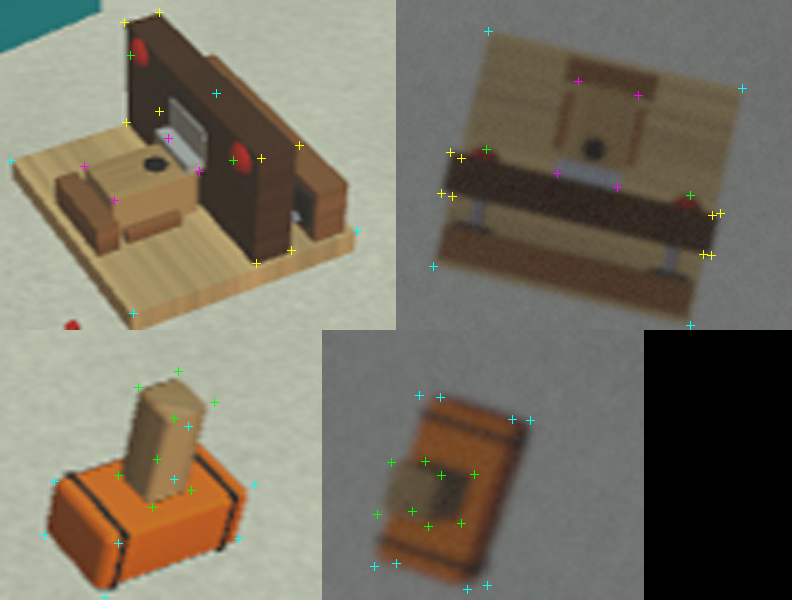

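```bash
cat >c.py <<'E'
# usage: c.py  yaw0  tx ty tz yaw  -- tool-frame shift from the measured pose to target
import sys,numpy as np
from plant import get_obs
from scipy.spatial.transform import Rotation as R
o=get_obs();p=np.array(o["tool_pos"]);r=R.from_euler("xyz",o["tcp_rot"])
a=list(map(float,sys.argv[1:]));i=0
while i<len(a):
    T=R.from_euler("xyz",[np.pi,0,a[i+3]])
    r0=R.from_euler("xyz",[np.pi,0,o["tcp_rot"][2]])
    print("shift m",(r0.inv().apply(np.array(a[i:i+3])-p)/1000).round(4),"turn",(r0.inv()*T).as_rotvec().round(3));i+=4
print("t",round(o["time"],2),"pos",p.round(1),"rot",np.round(o["tcp_rot"],3),"F",np.round(o["contact_force"],1),"w",round(o["grip_width"],1))
E
python3 c.py 480 -100 404.7 -0.276 467 350.5 350 -.276
```

```text
shift m [ 0.392  -0.2304 -0.0006] turn [ 0.    -0.     0.715]
shift m [ 0.5716 -0.6438  0.0541] turn [ 0.    -0.     0.715]
t 0.1 pos [ 223.  -475.1  404.1] rot [-3.14  -0.     0.439] F [ 0.4  0.3 -0.8] w 91.5
```

```bash
python3 -m pendant '[[[0.04,-0.024,0],[0,0,0.1],0.0918],[[0.08,-0.047,0],[0,0,0.2],0.0918],[[0.115,-0.068,0],[0,0,0.3],0.0918],[[0.15,-0.088,0],[0,0,0.4],0.0918],[[0.185,-0.109,0],[0,0,0.5],0.0918],[[0.22,-0.13,0],[0,0,0.6],0.0918],[[0.255,-0.15,0],[0,0,0.715],0.0918],[[0.29,-0.17,0],[0,0,0.715],0.0918],[[0.325,-0.191,0],[0,0,0.715],0.0918],[[0.36,-0.212,0],[0,0,0.715],0.0918]]'; python3 c.py 467 350.5 350 -.276
```

```text
time: 0.93
tool_pos: [454.4, -136.2, 404.6]
tcp_rot: [3.142, 0.0, -0.277]
contact_force: [1.4, -0.9, 1.0]
grip_width: 91.7
shift m [-0.1207 -0.4716  0.0546] turn [ 0.     0.    -0.001]
t 0.93 pos [ 454.4 -136.2  404.6] rot [ 3.142  0.    -0.277] F [ 1.4 -0.9  1. ] w 91.7
```

```bash
python3 -m pendant '[[[-0.01,-0.039,0],[0,0,0],0.0918],[[-0.02,-0.078,0],[0,0,0],0.0918],[[-0.03,-0.117,0],[0,0,0],0.0918],[[-0.04,-0.156,0],[0,0,0],0.0918],[[-0.05,-0.195,0],[0,0,0],0.0918],[[-0.06,-0.234,0],[0,0,0],0.0918],[[-0.07,-0.273,0],[0,0,0],0.0918],[[-0.08,-0.312,0],[0,0,0],0.0918],[[-0.09,-0.351,0.01],[0,0,0],0.0918],[[-0.1,-0.39,0.02],[0,0,0],0.0918]]'; python3 c.py 467 350.5 300 -.276 467 350.5 221 -.276
```

```text
time: 1.77
tool_pos: [463.5, 266.5, 384.6]
tcp_rot: [-3.141, -0.001, -0.276]
contact_force: [1.1, -0.3, 0.2]
grip_width: 91.7
shift m [-0.0195 -0.0818  0.0846] turn [ 0. -0.  0.]
shift m [-0.0195 -0.0818  0.1636] turn [ 0. -0.  0.]
t 1.77 pos [463.5 266.5 384.6] rot [-3.141e+00 -1.000e-03 -2.760e-01] F [ 1.1 -0.3  0.2] w 91.7
```

```bash
python3 -m pendant '[[[-0.008,-0.034,0.015],[0,0,0],0.0918],[[-0.016,-0.068,0.03],[0,0,0],0.0918],[[-0.0195,-0.0818,0.05],[0,0,0],0.0918],[[-0.0195,-0.0818,0.08],[0,0,0],0.0918],[[-0.0195,-0.0818,0.105],[0,0,0],0.0918],[[-0.0195,-0.0818,0.13],[0,0,0],0.0918],[[-0.0195,-0.0818,0.15],[0,0,0],0.0918],[[-0.0195,-0.0818,0.16],[0,0,0],0.0918],[[-0.0195,-0.0818,0.1636],[0,0,0],0.0918],[[-0.0195,-0.0818,0.1636],[0,0,0],0.0918]]'; python3 - <<'E'
from h import *
c=capture("scene");d=capture("top");cv2.imwrite("pics/c.png",np.hstack([crop(c,430,190,100,150,400,600),crop(d,165,230,67,100,400,600)]))
E
python3 c.py
```

```text
time: 2.6
tool_pos: [467.4, 348.3, 220.5]
tcp_rot: [3.141, 0.001, -0.276]
contact_force: [-0.0, 0.2, 0.5]
grip_width: 91.5
t 2.7 pos [467.9 348.6 222.2] rot [-3.14e+00 -1.00e-03 -2.76e-01] F [ 0.2 -0.8  0.9] w 91.5
```

View pics/c.png

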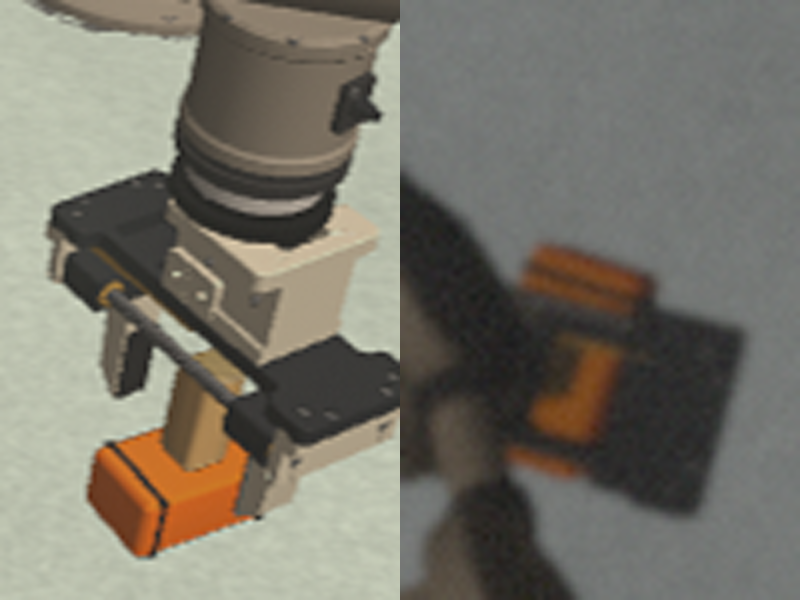

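```bash
python3 -m pendant '[[[0,0,-0.002],[0,0,0],0.0918],[[0,0,-0.002],[0,0,0],0.02],[[0,0,-0.002],[0,0,0],0.02],[[0,0,-0.002],[0,0,0],0.02],[[0,0,-0.002],[0,0,0],0.02],[[0,0,-0.002],[0,0,0],0.02],[[0,0,-0.002],[0,0,0],0.02],[[0,0,-0.002],[0,0,0],0.02],[[0,0,-0.002],[0,0,0],0.02],[[0,0,-0.002],[0,0,0],0.02]]';  python3 c.py
```

```text
time: 3.53
tool_pos: [467.4, 348.4, 223.0]
tcp_rot: [3.141, 0.0, -0.276]
contact_force: [-0.5, -0.4, 0.1]
grip_width: 36.8
t 3.53 pos [467.4 348.4 223. ] rot [ 3.141  0.    -0.276] F [-0.5 -0.4  0.1] w 36.8
```

```bash
python3 -m pendant '[[[0,0,0],[0,0,0],0.015],[[0,0,0],[0,0,0],0.015],[[0,0,0],[0,0,0],0.015],[[0,0,0],[0,0,0],0.015],[[0,0,-0.01],[0,0,0],0.015],[[0,0,-0.03],[0,0,0],0.015],[[0,0,-0.06],[0,0,0],0.015],[[0,0,-0.09],[0,0,0],0.015],[[0,0,-0.11],[0,0,0],0.015],[[0,0,-0.11],[0,0,0],0.015]]';python3 - <<'E'
from h import *
from h import *
c=capture("scene");d=capture("top");pickle.dump((c,d),open("g.pkl","wb"));cv2.imwrite("pics/d.png",np.hstack([crop(c,430,130,100,150,400,600),crop(d,165,230,67,100,400,600)]))
E
python3 c.py
```

```text
time: 4.37
tool_pos: [468.0, 348.7, 338.1]
tcp_rot: [-3.136, -0.006, -0.276]
contact_force: [1.0, 0.1, -2.8]
grip_width: 25.9
t 4.47 pos [467.1 348.2 333.1] rot [ 3.141 -0.    -0.276] F [-0.2 -0.  -4.3] w 26.0
```

View pics/d.png

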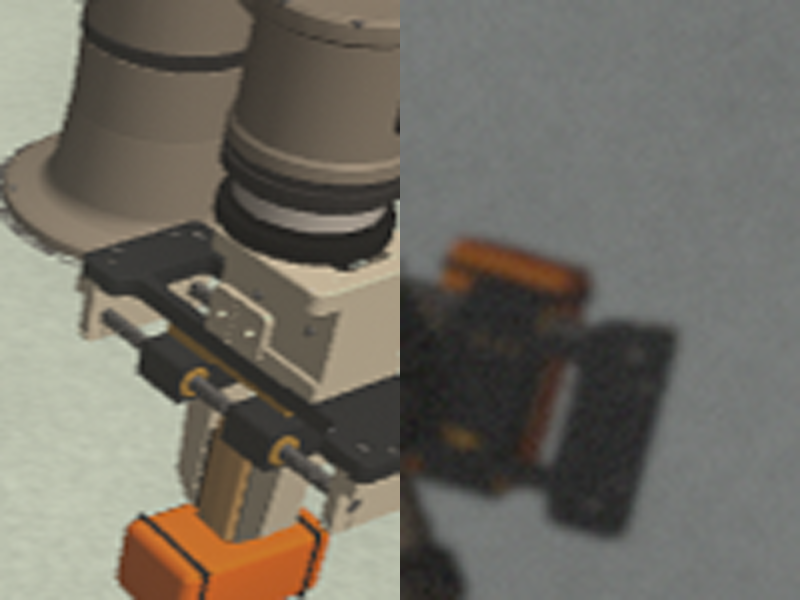

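```bash
python3 c.py 612 200 333 -0.25 607.5 63.7 293 -0.25
```

```text
shift m [1.799e-01 1.031e-01 1.000e-04] turn [ 0.     0.    -0.026]
shift m [0.2127 0.2354 0.0401] turn [ 0.     0.    -0.026]
t 4.47 pos [467.1 348.2 333.1] rot [ 3.141 -0.    -0.276] F [-0.2 -0.  -4.3] w 26.0
```

```bash
python3 -m pendant '[[[0.022,0.012,0],[0,0,-0.026],0.015],[[0.052,0.03,0],[0,0,-0.026],0.015],[[0.085,0.05,0],[0,0,-0.026],0.015],[[0.12,0.07,0],[0,0,-0.026],0.015],[[0.153,0.09,0],[0,0,-0.026],0.015],[[0.18,0.108,0],[0,0,-0.026],0.015],[[0.19,0.14,0],[0,0,-0.026],0.015],[[0.2,0.17,0],[0,0,-0.026],0.015],[[0.206,0.2,0.01],[0,0,-0.026],0.015],[[0.2127,0.22,0.025],[0,0,-0.026],0.015]]' >/dev/null; python3 -m pendant '[[[0,0.01,0.01],[0,0,0],0.015],[[0,0.0154,0.0151],[0,0,0],0.015],[[0,0.0154,0.0151],[0,0,0],0.015],[[0,0.0154,0.0151],[0,0,0],0.015]]'; python3 c.py 607.5 63.7 293 -.25
```

```text
time: 5.63
tool_pos: [608.0, 64.2, 291.9]
tcp_rot: [3.141, 0.002, -0.25]
contact_force: [0.3, 0.1, -3.8]
grip_width: 25.6
shift m [-0.0004  0.0006 -0.0011] turn [ 0.  0. -0.]
t 5.63 pos [608.   64.2 291.9] rot [ 3.141e+00  2.000e-03 -2.500e-01] F [ 0.3  0.1 -3.8] w 25.6
```

```bash
python3 - <<'E'
from h import *
c=capture("scene");d=capture("top");cv2.imwrite("pics/e.png",np.hstack([crop(c,280,110,140,180,400,514),crop(d,265,170,140,180,400,514)]))
E
```

```text
(no output)
```

View pics/e.png

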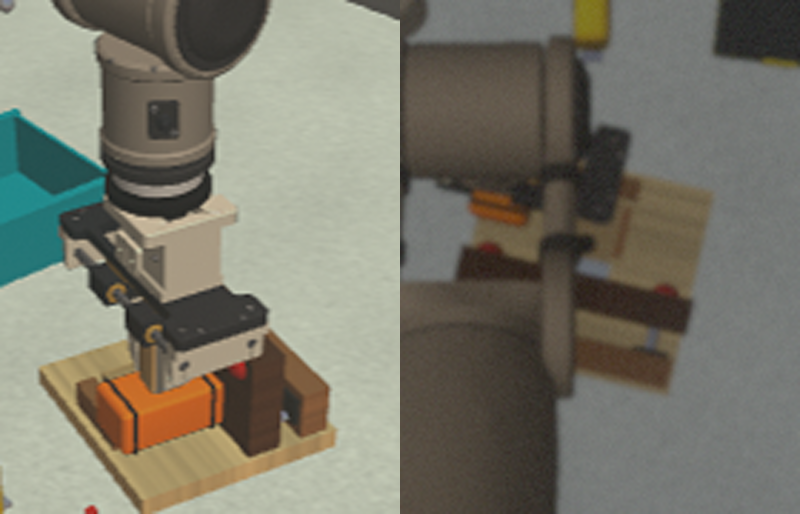

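```bash
python3 -m pendant '[[[-0.005,0,0],[0,0,0],0.015],[[-0.01,0,0],[0,0,0],0.015],[[-0.012,0,0],[0,0,0],0.015],[[-0.013,0,0],[0,0,0],0.015],[[-0.014,0,0],[0,0,0],0.015],[[-0.015,0,0],[0,0,0],0.015],[[-0.016,0,0],[0,0,0],0.015]]'; python3 -m pendant '[[[-0.001,0,0],[0,0,0],0.015],[[-0.002,0,0],[0,0,0],0.015]]'; python3 -m pendant '[[[-0.001,0,0],[0,0,0],0.015],[[-0.002,0,0],[0,0,0],0.015]]'
```

```text
time: 6.32
tool_pos: [592.7, 67.8, 293.1]
tcp_rot: [3.142, -0.0, -0.25]
contact_force: [-0.6, 0.7, -3.8]
grip_width: 25.7
time: 6.48
tool_pos: [590.8, 68.2, 293.0]
tcp_rot: [3.142, -0.0, -0.25]
contact_force: [0.5, 0.3, -3.3]
grip_width: 26.1
time: 6.65
tool_pos: [589.2, 68.6, 293.3]
tcp_rot: [-3.142, -0.002, -0.25]
contact_force: [3.5, -1.7, -3.8]
grip_width: 25.6
```

```bash
for i in 1 ; do python3 -m pendant '[[[-0.0005,0,0],[0,0,0],0.015],[[-0.001,0,0],[0,0,0],0.015]]'; python3 -m pendant '[[[-0.0005,0,0],[0,0,0],0.015],[[-0.001,0,0],[0,0,0],0.015]]'; done|grep -E 'pos|force'
```

```text
tool_pos: [588.5, 68.8, 293.4]
contact_force: [5.0, -1.8, -3.8]
tool_pos: [587.9, 68.9, 293.7]
contact_force: [7.0, -1.9, -3.4]
```

```bash
(python3 -m pendant '[[[-0.0007,0,0],[0,0,0],0.015],[[-0.0014,0,0],[0,0,0],0.015]]'; python3 -m pendant '[[[-0.0007,0,0],[0,0,0],0.015],[[-0.0014,0,0],[0,0,0],0.015]]'; python3 -m pendant '[[[-0.0007,0,0],[0,0,0],0.015],[[-0.0014,0,0],[0,0,0],0.015]]') |grep -E 'pos|force|rot'
```

```text
tool_pos: [587.0, 69.1, 293.9]
tcp_rot: [-3.141, -0.006, -0.25]
contact_force: [9.6, -3.1, -4.2]
tool_pos: [586.1, 69.4, 294.2]
tcp_rot: [-3.141, -0.008, -0.25]
contact_force: [11.2, -3.8, -5.4]
tool_pos: [585.0, 69.7, 294.4]
tcp_rot: [-3.14, -0.009, -0.251]
contact_force: [11.4, -3.1, -4.5]
```

```bash
(python3 -m pendant '[[[-0.0008,0,0],[0,0,0],0.015],[[-0.0016,0,0],[0,0,0],0.015]]'; python3 -m pendant '[[[-0.0008,0,0],[0,0,0],0.015],[[-0.0016,0,0],[0,0,0],0.015]]') |grep -E 'pos|force|rot'; python3 -m pendant '[[[0.01,0,0],[0,0,0],0.015],[[0.0194,0,0],[0,0,0],0.015],[[0.0194,0,0],[0,0,0],0.015],[[0.0194,0,0],[0,0,0],0.015]]';python3 c.py 570.6 -81.7 293 -.25 571 -81.7 293 -0.25
```

```text
tool_pos: [583.7, 70.1, 294.6]
tcp_rot: [-3.14, -0.01, -0.251]
contact_force: [12.8, -2.3, -3.9]
tool_pos: [582.3, 70.6, 294.8]
tcp_rot: [-3.14, -0.011, -0.251]
contact_force: [13.6, -2.3, -4.9]
time: 8.15
tool_pos: [598.2, 66.3, 292.5]
tcp_rot: [3.141, 0.002, -0.25]
contact_force: [0.1, 0.6, -3.9]
grip_width: 25.9
shift m [ 0.01    0.1502 -0.0005] turn [ 0.  0. -0.]
shift m [ 0.0104  0.1501 -0.0005] turn [ 0.  0. -0.]
t 8.15 pos [598.2  66.3 292.5] rot [ 3.141e+00  2.000e-03 -2.500e-01] F [ 0.1  0.6 -3.9] w 25.9
```

```bash
python3 -m pendant '[[[0,0.025,0],[0,0,0],0.015],[[0,0.06,0],[0,0,0],0.015],[[0,0.095,0],[0,0,0],0.015],[[0,0.13,0],[0,0,0],0.015],[[0,0.15,0],[0,0,0],0.015],[[0,0.15,0],[0,0,0],0.015],[[-0.004,0.15,0],[0,0,0],0.015],[[-0.006,0.15,0],[0,0,0],0.015],[[-0.008,0.15,0],[0,0,0],0.015]]'|grep -E 'pos|force'; (python3 -m pendant '[[[-0.001,0,0],[0,0,0],0.015],[[-0.002,0,0],[0,0,0],0.015]]'; python3 -m pendant '[[[-0.001,0,0],[0,0,0],0.015],[[-0.002,0,0],[0,0,0],0.015]]')|grep -E 'pos|force'; python3 - <<'E'
from h import *
c=capture("scene");d=capture("top");cv2.imwrite("pics/f.png",np.hstack([crop(c,280,130,140,180,400,514),crop(d,265,170,140,180,400,514)]))
E
```

```text
tool_pos: [553.2, -75.7, 292.9]
contact_force: [0.5, 0.1, -3.4]
tool_pos: [551.7, -75.5, 293.1]
contact_force: [-0.2, -0.3, -3.7]
tool_pos: [550.2, -75.6, 293.3]
contact_force: [3.4, -0.7, -3.8]
```

View pics/f.png

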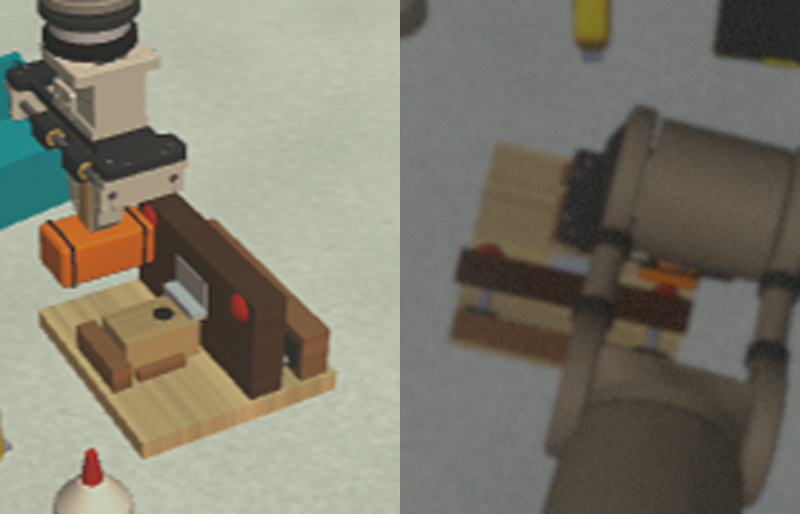

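```bash
(python3 -m pendant '[[[-0.0008,0,0],[0,0,0],0.015],[[-0.0016,0,0],[0,0,0],0.015],[[-0.0024,0,0],[0,0,0],0.015],[[-0.0032,0,0],[0,0,0],0.015],[[-0.004,0,0],[0,0,0],0.015]]'; python3 -m pendant '[[[-0.0008,0,0],[0,0,0],0.015],[[-0.0016,0,0],[0,0,0],0.015],[[-0.0024,0,0],[0,0,0],0.015],[[-0.003,0,0],[0,0,0],0.015]]';python3 -m pendant '[[[-0.0008,0,0],[0,0,0],0.015],[[-0.0016,0,0],[0,0,0],0.015],[[-0.0024,0,0],[0,0,0],0.015],[[-0.003,0,0],[0,0,0],0.015]]')|grep -E 'pos|force'
```

```text
tool_pos: [547.5, -75.4, 294.0]
contact_force: [10.6, -1.1, -3.6]
tool_pos: [545.1, -75.0, 294.3]
contact_force: [11.5, -1.0, -5.0]
tool_pos: [542.5, -74.4, 294.5]
contact_force: [12.9, -2.2, -5.5]
```

```bash
python3 -m pendant '[[[0.012,0,0],[0,0,0],0.015],[[0.016,0,0],[0,0,0],0.015],[[0.016,-0.03,0],[0,0,0],0.015],[[0.016,-0.065,0],[0,0,0],0.015],[[0.016,-0.1,0],[0,0,0],0.015],[[0.016,-0.13,0],[0,0,0],0.015],[[0.016,-0.15,0],[0,0,0],0.015],[[0.016,-0.15,0],[0,0,0],0.015],[[0.014,-0.15,0],[0,0,0],0.015],[[0.012,-0.15,0],[0,0,0],0.015]]'|grep -E 'pos|force'; (python3 -m pendant '[[[-0.001,0,0],[0,0,0],0.015],[[-0.002,0,0],[0,0,0],0.015]]'; python3 -m pendant '[[[-0.001,0,0],[0,0,0],0.015],[[-0.002,0,0],[0,0,0],0.015]]')|grep -E 'pos|force'
```

```text
tool_pos: [588.2, 68.3, 292.4]
contact_force: [-0.1, 0.0, -3.5]
tool_pos: [586.7, 68.1, 293.0]
contact_force: [1.6, -1.0, -3.9]
tool_pos: [585.5, 68.7, 293.5]
contact_force: [4.8, -1.3, -2.4]
```

```bash
(python3 -m pendant '[[[-0.001,0,0],[0,0,0],0.015],[[-0.002,0,0],[0,0,0],0.015],[[-0.003,0,0],[0,0,0],0.015],[[-0.004,0,0],[0,0,0],0.015],[[-0.005,0,0],[0,0,0],0.015]]'; python3 -m pendant '[[[-0.001,0,0],[0,0,0],0.015],[[-0.002,0,0],[0,0,0],0.015],[[-0.003,0,0],[0,0,0],0.015],[[-0.004,0,0],[0,0,0],0.015]]';python3 -m pendant '[[[-0.001,0,0],[0,0,0],0.015],[[-0.002,0,0],[0,0,0],0.015],[[-0.003,0,0],[0,0,0],0.015]]')|grep -E 'pos|force'
```

```text
tool_pos: [582.1, 69.8, 294.3]
contact_force: [10.4, -4.7, -4.7]
tool_pos: [578.7, 70.9, 294.5]
contact_force: [12.7, -4.0, -4.3]
tool_pos: [576.2, 71.6, 295.1]
contact_force: [14.0, -4.1, -3.1]
```

```bash
python3 -m pendant '[[[0.01,0,0],[0,0,0],0.015],[[0.015,0,0],[0,0,0],0.015],[[0.015,0.03,0],[0,0,0],0.015],[[0.015,0.065,0],[0,0,0],0.015],[[0.015,0.1,0],[0,0,0],0.015],[[0.015,0.13,0],[0,0,0],0.015],[[0.015,0.15,0],[0,0,0],0.015],[[0.015,0.15,0],[0,0,0],0.015],[[0.0135,0.15,0],[0,0,0],0.015],[[0.012,0.15,0],[0,0,0],0.015]]'|grep -E 'pos|force'; (python3 -m pendant '[[[-0.001,0,0],[0,0,0],0.015],[[-0.002,0,0],[0,0,0],0.015]]'; python3 -m pendant '[[[-0.001,0,0],[0,0,0],0.015],[[-0.002,0,0],[0,0,0],0.015]]')|grep -E 'pos|force'
```

```text
tool_pos: [547.6, -75.1, 292.8]
contact_force: [0.0, 0.6, -3.7]
tool_pos: [546.2, -74.1, 293.1]
contact_force: [2.5, -0.9, -3.6]
tool_pos: [544.8, -74.0, 293.5]
contact_force: [6.2, -0.6, -4.1]
```

```bash
(python3 -m pendant '[[[-0.001,0,0],[0,0,0],0.015],[[-0.002,0,0],[0,0,0],0.015],[[-0.003,0,0],[0,0,0],0.015],[[-0.004,0,0],[0,0,0],0.015],[[-0.005,0,0],[0,0,0],0.015]]'; python3 -m pendant '[[[-0.001,0,0],[0,0,0],0.015],[[-0.002,0,0],[0,0,0],0.015],[[-0.003,0,0],[0,0,0],0.015],[[-0.004,0,0],[0,0,0],0.015]]';python3 -m pendant '[[[-0.001,0,0],[0,0,0],0.015],[[-0.002,0,0],[0,0,0],0.015]]')|grep -E 'pos|force'
```

```text
tool_pos: [541.2, -73.3, 294.2]
contact_force: [10.6, -1.3, -5.7]
tool_pos: [537.7, -72.6, 294.4]
contact_force: [12.4, -3.0, -6.9]
tool_pos: [536.0, -72.3, 294.8]
contact_force: [12.3, -3.8, -4.6]
```

```bash
python3 -m pendant '[[[0.01,0,0],[0,0,0],0.015],[[0.015,0,0],[0,0,0],0.015],[[0.015,-0.03,0],[0,0,0],0.015],[[0.015,-0.065,0],[0,0,0],0.015],[[0.015,-0.1,0],[0,0,0],0.015],[[0.015,-0.13,0],[0,0,0],0.015],[[0.015,-0.15,0],[0,0,0],0.015],[[0.015,-0.15,0],[0,0,0],0.015],[[0.013,-0.15,0],[0,0,0],0.015],[[0.011,-0.15,0],[0,0,0],0.015]]'|grep -E 'pos|force'; (python3 -m pendant '[[[-0.001,0,0],[0,0,0],0.015],[[-0.002,0,0],[0,0,0],0.015]]'; python3 -m pendant '[[[-0.001,0,0],[0,0,0],0.015],[[-0.002,0,0],[0,0,0],0.015]]';python3 -m pendant '[[[-0.001,0,0],[0,0,0],0.015],[[-0.002,0,0],[0,0,0],0.015],[[-0.003,0,0],[0,0,0],0.015],[[-0.004,0,0],[0,0,0],0.015]]';python3 -m pendant '[[[-0.001,0,0],[0,0,0],0.015],[[-0.002,0,0],[0,0,0],0.015],[[-0.003,0,0],[0,0,0],0.015]]')|grep -E 'pos|force'
```

```text
tool_pos: [580.7, 70.6, 292.6]
contact_force: [4.3, -0.3, -3.3]
tool_pos: [579.5, 70.2, 293.4]
contact_force: [4.2, -1.7, -4.5]
tool_pos: [578.2, 70.5, 293.7]
contact_force: [9.4, -2.1, -4.6]
tool_pos: [575.3, 71.3, 294.2]
contact_force: [12.2, -1.8, -5.4]
tool_pos: [572.8, 72.1, 294.5]
contact_force: [11.7, -1.8, -4.2]
```

```bash
(python3 -m pendant '[[[-0.0008,0,0],[0,0,0],0.015],[[-0.0015,0,0],[0,0,0],0.015]]'; python3 -m pendant '[[[-0.0008,0,0],[0,0,0],0.015],[[-0.0015,0,0],[0,0,0],0.015]]')|grep -E 'pos|force'
```

```text
tool_pos: [571.5, 72.4, 294.8]
contact_force: [13.8, -2.2, -4.4]
tool_pos: [570.2, 72.8, 295.1]
contact_force: [14.4, -1.3, -3.8]
```

```bash
python3 -m pendant '[[[0.009,0,0],[0,0,0],0.015],[[0.014,0,0],[0,0,0],0.015],[[0.014,0.03,0],[0,0,0],0.015],[[0.014,0.065,0],[0,0,0],0.015],[[0.014,0.1,0],[0,0,0],0.015],[[0.014,0.13,0],[0,0,0],0.015],[[0.014,0.15,0],[0,0,0],0.015],[[0.014,0.15,0],[0,0,0],0.015],[[0.013,0.15,0],[0,0,0],0.015],[[0.0115,0.15,0],[0,0,0],0.015]]'|grep -E 'pos|force'; (python3 -m pendant '[[[-0.001,0,0],[0,0,0],0.015],[[-0.002,0,0],[0,0,0],0.015],[[-0.003,0,0],[0,0,0],0.015]]'; python3 -m pendant '[[[-0.001,0,0],[0,0,0],0.015],[[-0.002,0,0],[0,0,0],0.015],[[-0.003,0,0],[0,0,0],0.015]]';python3 -m pendant '[[[-0.001,0,0],[0,0,0],0.015],[[-0.002,0,0],[0,0,0],0.015],[[-0.003,0,0],[0,0,0],0.015]]')|grep -E 'pos|force'
```

```text
tool_pos: [541.2, -73.8, 292.8]
contact_force: [-0.8, -0.0, -2.9]
tool_pos: [539.2, -72.5, 293.3]
contact_force: [4.1, -0.5, -4.0]
tool_pos: [537.2, -72.2, 293.9]
contact_force: [10.2, -1.5, -5.4]
tool_pos: [534.9, -71.8, 294.3]
contact_force: [11.4, -2.2, -5.0]
```

```bash
(for i in 1;do python3 -m pendant '[[[-0.0008,0,0],[0,0,0],0.015],[[-0.0015,0,0],[0,0,0],0.015]]'; python3 -m pendant '[[[-0.0008,0,0],[0,0,0],0.015],[[-0.0015,0,0],[0,0,0],0.015]]';python3 -m pendant '[[[-0.0005,0,0],[0,0,0],0.015],[[-0.001,0,0],[0,0,0],0.015]]';done)|grep -E 'pos|force'
```

```text
tool_pos: [533.6, -71.5, 294.3]
contact_force: [11.8, -2.1, -5.8]
tool_pos: [532.3, -71.3, 294.4]
contact_force: [12.3, -3.7, -5.3]
tool_pos: [531.5, -71.1, 294.5]
contact_force: [12.3, -3.7, -5.1]
```

```bash
(for i in 1;do python3 -m pendant '[[[-0.0005,0,0],[0,0,0],0.015],[[-0.001,0,0],[0,0,0],0.015]]'; python3 -m pendant '[[[-0.0005,0,0],[0,0,0],0.015],[[-0.001,0,0],[0,0,0],0.015]]';done)|grep -E 'pos|force'
```

```text
tool_pos: [530.7, -70.9, 294.7]
contact_force: [13.0, -4.1, -4.8]
tool_pos: [529.8, -70.7, 294.9]
contact_force: [13.5, -3.2, -3.9]
```

```bash
(for i in 1;do python3 -m pendant '[[[-0.0005,0,0],[0,0,0],0.015],[[-0.001,0,0],[0,0,0],0.015]]'; python3 -m pendant '[[[0,0,0],[0,0,0],0.015]]';done)|grep -E 'pos|force'
```

```text
tool_pos: [529.0, -70.6, 295.0]
contact_force: [13.6, -3.9, -4.8]
tool_pos: [528.9, -70.6, 295.0]
contact_force: [14.4, -4.5, -3.6]
```

```bash
python3 -m pendant '[[[0.009,0,0],[0,0,0],0.015],[[0.0155,0,0],[0,0,0],0.015],[[0.0155,-0.03,0],[0,0,0],0.015],[[0.0155,-0.065,0],[0,0,0],0.015],[[0.0155,-0.1,0],[0,0,0],0.015],[[0.0155,-0.13,0],[0,0,0],0.015],[[0.0155,-0.15,0],[0,0,0],0.015],[[0.0155,-0.15,0],[0,0,0],0.015],[[0.0145,-0.15,0],[0,0,0],0.015],[[0.0135,-0.15,0],[0,0,0],0.015]]'|grep -E 'pos|force'; (python3 -m pendant '[[[-0.001,0,0],[0,0,0],0.015],[[-0.002,0,0],[0,0,0],0.015],[[-0.003,0,0],[0,0,0],0.015]]'; python3 -m pendant '[[[-0.001,0,0],[0,0,0],0.015],[[-0.002,0,0],[0,0,0],0.015],[[-0.003,0,0],[0,0,0],0.015]]';python3 -m pendant '[[[-0.001,0,0],[0,0,0],0.015],[[-0.002,0,0],[0,0,0],0.015],[[-0.003,0,0],[0,0,0],0.015]]')|grep -E 'pos|force'
```

```text
tool_pos: [575.8, 71.8, 292.5]
contact_force: [-0.1, -0.6, -3.0]
tool_pos: [573.7, 71.7, 293.4]
contact_force: [4.4, -2.5, -4.9]
tool_pos: [571.7, 72.3, 293.9]
contact_force: [8.3, -3.5, -4.6]
tool_pos: [569.4, 73.1, 294.2]
contact_force: [10.8, -3.4, -5.4]
```

```bash
(for i in 1;do python3 -m pendant '[[[-0.0005,0,0],[0,0,0],0.015],[[-0.001,0,0],[0,0,0],0.015]]'; python3 -m pendant '[[[-0.0005,0,0],[0,0,0],0.015],[[-0.001,0,0],[0,0,0],0.015]]';python3 -m pendant '[[[-0.0005,0,0],[0,0,0],0.015],[[-0.001,0,0],[0,0,0],0.015]]';done)|grep -E 'pos|force'
```

```text
tool_pos: [568.6, 73.3, 294.3]
contact_force: [10.7, -3.4, -6.6]
tool_pos: [567.8, 73.6, 294.4]
contact_force: [11.3, -4.5, -5.3]
tool_pos: [566.9, 73.8, 294.4]
contact_force: [12.1, -3.4, -6.6]
```

```bash
(for i in 1;do python3 -m pendant '[[[-0.0005,0,0],[0,0,0],0.015],[[-0.001,0,0],[0,0,0],0.015]]'; python3 -m pendant '[[[-0.0005,0,0],[0,0,0],0.015],[[-0.001,0,0],[0,0,0],0.015]]';python3 -m pendant '[[[0,0,0],[0,0,0],0.015]]';done)|grep -E 'pos|force'; python3 - <<'E'
from h import *
c=capture("scene");d=capture("top");cv2.imwrite("pics/g.png",np.hstack([crop(c,310,170,90,115,400,511),crop(d,270,215,90,115,400,511)]))
E
```

```text
tool_pos: [566.1, 74.1, 294.5]
contact_force: [12.7, -2.6, -6.6]
tool_pos: [565.3, 74.3, 294.6]
contact_force: [12.7, -2.7, -6.9]
tool_pos: [565.2, 74.3, 294.6]
contact_force: [12.0, -2.9, -5.3]
```

View pics/g.png

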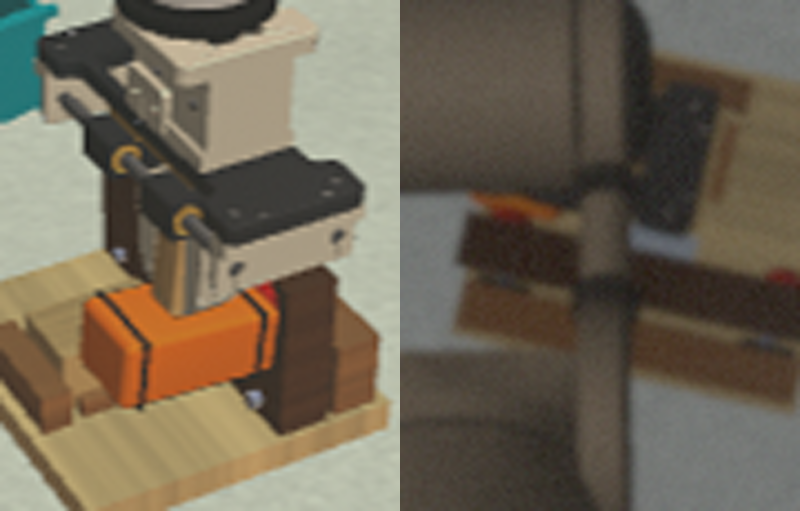

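```bash
python3 -m pendant '[[[0.02,0,0],[0,0,0],0.015],[[0.045,0,0],[0,0,0],0.015],[[0.045,-0.035,-0.01],[0,0,0],0.015],[[0.045,-0.07,-0.02],[0,0,0],0.015],[[0.045,-0.11,-0.03],[0,0,0],0.015],[[0.045,-0.15,-0.04],[0,0,0],0.015],[[0.045,-0.19,-0.04],[0,0,0],0.015],[[0.02,-0.22,-0.04],[0,0,0],0.015],[[0,-0.24,-0.04],[0,0,0],0.015],[[0,-0.24,-0.04],[0,0,0],0.015]]'; python3 c.py; python3 - <<'E'
from h import *
c=capture("scene");d=capture("top");pickle.dump((c,d),open("k.pkl","wb"));cv2.imwrite("pics/k.png",np.vstack([np.hstack([crop(c,290,190,120,100,396,330),crop(d,270,210,120,100,396,330)]),crop(c,400,130,132,45,792,270)]))
E
```

```text
time: 22.85
tool_pos: [618.8, 313.3, 332.1]
tcp_rot: [-3.141, 0.005, -0.245]
contact_force: [-0.2, -1.4, -3.3]
grip_width: 25.9
t 22.85 pos [618.8 313.3 332.1] rot [-3.141  0.005 -0.245] F [-0.2 -1.4 -3.3] w 25.9
```

View pics/k.png

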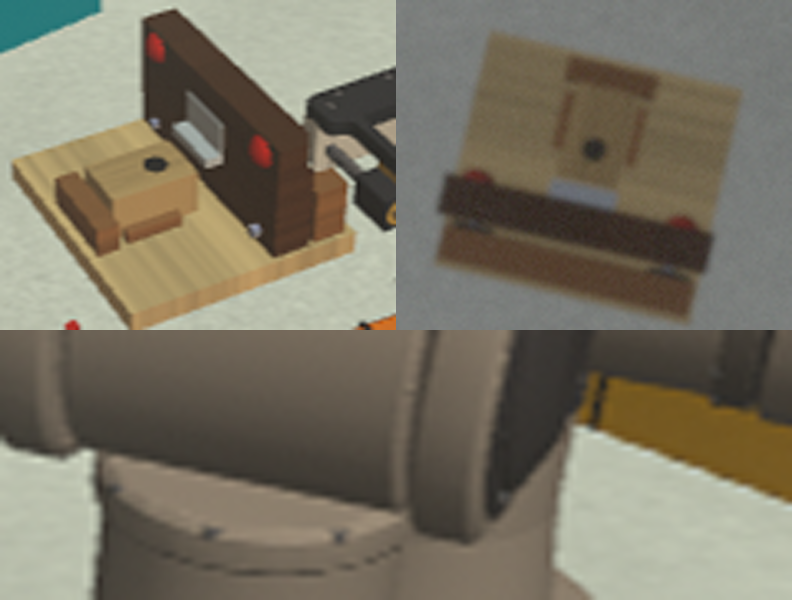

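```bash
cat >m.py <<'E'
from h import *
j=[503.74,12.6,np.radians(165.7)]
def red(c,u,r=7):
    x,y=np.round(u).astype(int);a=c["color"][y-r:y+r+1,x-r:x+r+1].astype(float);w=np.clip(a[...,0]-1.0*(a[...,1]+a[...,2])/2-25,0,None);w[a[...,0]<1.8*a[...,1]]=0
    Y,X=np.mgrid[-r:r+1,-r:r+1];return np.array([x+(w*X).sum()/w.sum(),y+(w*Y).sum()/w.sum()]),w.sum()
def stud(c0,c1):
  for n,y in(("L",75),("R",-75)):
    P=place(j,[(-20,y,102),(-2,y,102)]);q0,q1=proj(c0,P);
    a,wa=red(c0,q0+[1,1]);b,wb=red(c1,q1+[1,1]);a,_=red(c0,a);b,_=red(c1,b);d=(q1-q0)/18
    print(n,a.round(1),b.round(1),round(wa),round(wb),"moved mm",((b-a)@d/(d@d)).round(2))
if __name__=="__main__":
  c,d=load("k.pkl");stud(load("scene0.pkl"),c);stud(load("top0.pkl"),d)
E
python3 m.py
```

```text
L [331.8 205.1] [336.8 203.8] 2136 2267 moved mm 14.02
R [362.7 237.3] [368.8 235.3] 2716 3084 moved mm 16.15
L [357.4 271.2] [356.1 277.1] 200 318 moved mm 14.15
R [295.8 256.4] [294.1 262.9] 149 194 moved mm 15.78
```

```bash
python3 -m pendant '[[[0.02,0.02,0],[0,0,0],0.015],[[0.045,0.05,0],[0,0,0],0.015],[[0.045,0.085,0.01],[0,0,0],0.015],[[0.045,0.12,0.02],[0,0,0],0.015],[[0.045,0.155,0.03],[0,0,0],0.015],[[0.045,0.19,0.04],[0,0,0],0.015],[[0.045,0.225,0.04],[0,0,0],0.015],[[0.04,0.24,0.04],[0,0,0],0.015],[[0.025,0.24,0.04],[0,0,0],0.015],[[0.014,0.24,0.04],[0,0,0],0.015]]' |grep -E 'pos|force'; python3 -m pendant '[[[-0.001,0,0],[0,0,0],0.015],[[-0.002,0,0],[0,0,0],0.015],[[-0.003,0,0],[0,0,0],0.015]]' |grep -E 'pos|force';python3 -m pendant '[[[-0.001,0,0],[0,0,0],0.015],[[-0.002,0,0],[0,0,0],0.015]]' |grep -E 'pos|force';python3 -m pendant '[[[-0.001,0,0],[0,0,0],0.015],[[-0.002,0,0],[0,0,0],0.015]]' |grep -E 'pos|force'
```

```text
tool_pos: [575.5, 68.7, 293.0]
contact_force: [-0.5, 0.9, -4.0]
tool_pos: [573.9, 72.0, 293.3]
contact_force: [-0.2, 0.6, -1.7]
tool_pos: [571.8, 73.1, 293.0]
contact_force: [-0.0, -0.1, -4.3]
tool_pos: [569.7, 73.8, 292.9]
contact_force: [0.9, 0.5, -3.0]
```

```bash
for k in 1; do python3 -m pendant '[[[-0.001,0,0],[0,0,0],0.015],[[-0.002,0,0],[0,0,0],0.015],[[-0.003,0,0],[0,0,0],0.015]]' |grep -E 'pos|force';python3 -m pendant '[[[-0.001,0,0],[0,0,0],0.015],[[-0.002,0,0],[0,0,0],0.015],[[-0.003,0,0],[0,0,0],0.015]]' |grep -E 'pos|force';python3 -m pendant '[[[-0.0007,0,0],[0,0,0],0.015],[[-0.0015,0,0],[0,0,0],0.015]]' |grep -E 'pos|force'; done; python3 - <<'E'
from h import *
c=capture("scene");d=capture("top");pickle.dump((c,d),open("n.pkl","wb"))
import m;m.stud(load("scene0.pkl"),c);m.stud(load("top0.pkl"),d)
E
```

```text
tool_pos: [567.5, 74.3, 293.6]
contact_force: [6.8, -2.5, -4.3]
tool_pos: [565.6, 74.7, 294.1]
contact_force: [11.7, -3.1, -6.2]
tool_pos: [564.7, 74.9, 294.5]
contact_force: [13.1, -3.6, -4.9]m.py:5: RuntimeWarning: invalid value encountered in scalar divide
  Y,X=np.mgrid[-r:r+1,-r:r+1];return np.array([x+(w*X).sum()/w.sum(),y+(w*Y).sum()/w.sum()]),w.sum()
m.py:4: RuntimeWarning: invalid value encountered in cast
  x,y=np.round(u).astype(int);a=c["color"][y-r:y+r+1,x-r:x+r+1].astype(float);w=np.clip(a[...,0]-1.0*(a[...,1]+a[...,2])/2-25,0,None);w[a[...,0]<1.8*a[...,1]]=0
m.py:4: RuntimeWarning: overflow encountered in scalar subtract
  x,y=np.round(u).astype(int);a=c["color"][y-r:y+r+1,x-r:x+r+1].astype(float);w=np.clip(a[...,0]-1.0*(a[...,1]+a[...,2])/2-25,0,None);w[a[...,0]<1.8*a[...,1]]=0
Traceback (most recent call last):
  File "m.py", line 9, in stud
    a,wa=red(c0,q0+[1,1]);b,wb=red(c1,q1+[1,1]);a,_=red(c0,a);b,_=red(c1,b);d=(q1-q0)/18
                                                                  ~~~^^^^^^
  File "m.py", line 5, in red
    Y,X=np.mgrid[-r:r+1,-r:r+1];return np.array([x+(w*X).sum()/w.sum(),y+(w*Y).sum()/w.sum()]),w.sum()
                                                    ~^~
ValueError: operands could not be broadcast together with shapes (0,0) (15,15)
```

```bash
python3 - <<'E'
from h import *
c,d=load("n.pkl");k,kd=load("k.pkl");cv2.imwrite("pics/n.png",np.hstack([crop(c,315,200,70,95,392,532),crop(k,350,160,100,133,400,532)]))
E
```

```text
(no output)
```

View pics/n.png

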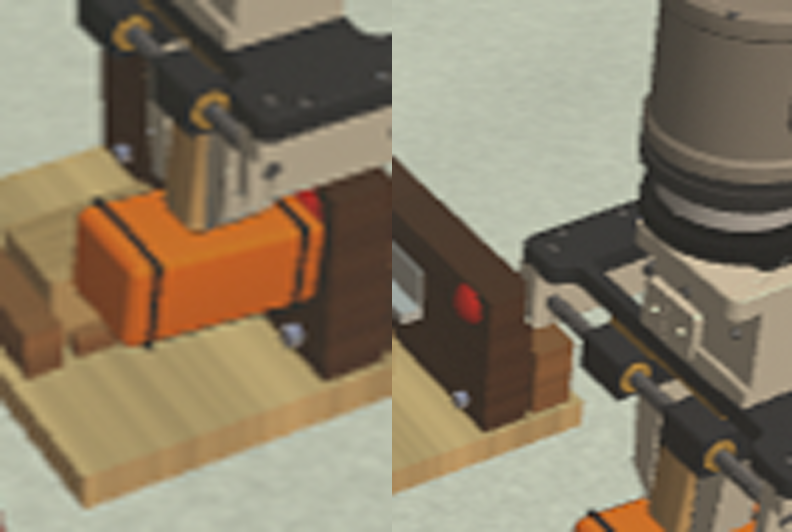

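```bash
for k in 1; do python3 -m pendant '[[[-0.001,0,0],[0,0,0],0.015],[[-0.002,0,0],[0,0,0],0.015]]' |grep -E 'pos|force';python3 -m pendant '[[[-0.001,0,0],[0,0,0],0.015],[[-0.0015,0,0],[0,0,0],0.015]]' |grep -E 'pos|force'; done
```

```text
tool_pos: [563.1, 75.3, 294.7]
contact_force: [14.5, -4.1, -6.1]
tool_pos: [561.8, 75.7, 295.0]
contact_force: [14.5, -3.9, -4.2]
```

```bash
python3 -m pendant '[[[0.01,0,0],[0,0,0],0.015],[[0.02,0,0],[0,0,0],0.015],[[0.02,0.035,0],[0,0,0],0.015],[[0.02,0.07,0],[0,0,0],0.015],[[0.02,0.105,0],[0,0,0],0.015],[[0.02,0.14,0],[0,0,0],0.015],[[0.02,0.15,0],[0,0,0],0.015],[[0.018,0.15,0],[0,0,0],0.015],[[0.015,0.15,0],[0,0,0],0.015],[[0.013,0.15,0],[0,0,0],0.015]]'|grep -E 'pos|force'; python3 - <<'E'
from h import *
import m
c=capture("scene");d=capture("top");pickle.dump((c,d),open("n2.pkl","wb"))
j=m.j
# R stud only, scene
for nm,c0,c1 in(("scene",load("scene0.pkl"),c),("top",load("top0.pkl"),d)):
  for n,y in(("L",75),("R",-75)):
    q0,q1=proj(c0,place(j,[(-20,y,102),(-2,y,102)]));a,_=m.red(c0,q0+[1,1]);b,w=m.red(c1,q1+[1,1])
    if w>100:
        a,_=m.red(c0,a);b,w=m.red(c1,b);e=(q1-q0)/18;print(nm,n,((b-a)@e/(e@e)).round(2),round(w))
E
```

```text
tool_pos: [534.0, -71.0, 292.9]
contact_force: [-0.4, 0.1, -3.9]
scene L 2.42 7916
scene R 17.42 3072
top L 10.87 795
top R 17.4 212
```

```bash
python3 -m pendant '[[[-0.001,0,0],[0,0,0],0.015],[[-0.002,0,0],[0,0,0],0.015],[[-0.003,0,0],[0,0,0],0.015],[[-0.004,0,0],[0,0,0],0.015]]' |grep -E 'pos|force';python3 -m pendant '[[[-0.001,0,0],[0,0,0],0.015],[[-0.002,0,0],[0,0,0],0.015],[[-0.003,0,0],[0,0,0],0.015]]' |grep -E 'pos|force';python3 -m pendant '[[[-0.001,0,0],[0,0,0],0.015],[[-0.002,0,0],[0,0,0],0.015],[[-0.003,0,0],[0,0,0],0.015]]' |grep -E 'pos|force'
```

```text
tool_pos: [531.2, -70.8, 293.5]
contact_force: [5.7, -0.4, -2.5]
tool_pos: [529.2, -70.6, 294.1]
contact_force: [10.2, -0.2, -4.0]
tool_pos: [526.7, -70.1, 294.3]
contact_force: [10.2, -1.7, -5.6]
```

```bash
python3 -m pendant '[[[-0.001,0,0],[0,0,0],0.015],[[-0.0015,0,0],[0,0,0],0.015]]' |grep -E 'pos|force';python3 -m pendant '[[[-0.001,0,0],[0,0,0],0.015],[[-0.0015,0,0],[0,0,0],0.015]]' |grep -E 'pos|force'; python3 -m pendant '[[[-0.001,0,0],[0,0,0],0.015],[[-0.0015,0,0],[0,0,0],0.015]]' |grep -E 'pos|force'
```

```text
tool_pos: [525.4, -69.8, 294.4]
contact_force: [10.8, -2.6, -5.0]
tool_pos: [524.2, -69.6, 294.5]
contact_force: [13.4, -3.1, -5.2]
tool_pos: [523.2, -69.4, 294.9]
contact_force: [13.6, -2.5, -4.8]
```

```bash
python3 -m pendant '[[[-0.001,0,0],[0,0,0],0.015],[[-0.0015,0,0],[0,0,0],0.015]]' |grep -E 'pos|force'; python3 -m pendant '[[[-0.001,0,0],[0,0,0],0.015],[[-0.0015,0,0],[0,0,0],0.015]]' |grep -E 'pos|force'
```

```text
tool_pos: [522.1, -69.1, 295.4]
contact_force: [14.6, -3.6, -2.8]
tool_pos: [521.0, -68.8, 295.8]
contact_force: [16.0, -3.2, -1.4]
```

```bash
python3 -m pendant '[[[0.01,0,0],[0,0,0],0.015],[[0.02,0,0],[0,0,0],0.015],[[0.02,-0.035,0],[0,0,0],0.015],[[0.02,-0.07,0],[0,0,0],0.015],[[0.02,-0.105,0],[0,0,0],0.015],[[0.02,-0.14,0],[0,0,0],0.015],[[0.02,-0.15,0],[0,0,0],0.015],[[0.018,-0.15,0],[0,0,0],0.015],[[0.016,-0.15,0],[0,0,0],0.015],[[0.014,-0.15,0],[0,0,0],0.015]]'|grep -E 'time|pos|force'; python3 - <<'E'
from h import *
import m
c=capture("scene");d=capture("top");pickle.dump((c,d),open("n3.pkl","wb"))
j=m.j
for nm,c0,c1 in(("scene",load("scene0.pkl"),c),("top",load("top0.pkl"),d)):
  for n,y in(("L",75),("R",-75)):
    q0,q1=proj(c0,place(j,[(-20,y,102),(-2,y,102)]));a,_=m.red(c0,q0+[1,1]);b,w=m.red(c1,q1+[1,1])
    if w>100:
        a,_=m.red(c0,a);b,w=m.red(c1,b);e=(q1-q0)/18;print(nm,n,((b-a)@e/(e@e)).round(2),round(w))
E
```

```text
time: 28.9
tool_pos: [567.4, 73.3, 292.7]
contact_force: [-0.5, 0.0, -4.0]
scene R 5.0 6979
top L 18.34 284
top R 17.12 417m.py:5: RuntimeWarning: invalid value encountered in scalar divide
  Y,X=np.mgrid[-r:r+1,-r:r+1];return np.array([x+(w*X).sum()/w.sum(),y+(w*Y).sum()/w.sum()]),w.sum()
```

```bash
python3 -m pendant '[[[-0.001,0,0],[0,0,0],0.015],[[-0.002,0,0],[0,0,0],0.015],[[-0.003,0,0],[0,0,0],0.015],[[-0.004,0,0],[0,0,0],0.015]]' |grep -E 'pos|force';python3 -m pendant '[[[-0.001,0,0],[0,0,0],0.015],[[-0.002,0,0],[0,0,0],0.015],[[-0.003,0,0],[0,0,0],0.015]]' |grep -E 'pos|force';python3 -m pendant '[[[-0.001,0,0],[0,0,0],0.015],[[-0.002,0,0],[0,0,0],0.015]]' |grep -E 'pos|force'
```

```text
tool_pos: [564.7, 74.5, 293.5]
contact_force: [3.7, -1.5, -2.8]
tool_pos: [562.7, 75.1, 294.0]
contact_force: [8.8, -4.5, -4.3]
tool_pos: [561.4, 75.4, 294.4]
contact_force: [11.1, -4.8, -4.1]
```

```bash
python3 -m pendant '[[[-0.001,0,0],[0,0,0],0.015],[[-0.002,0,0],[0,0,0],0.015]]' |grep -E 'pos|force';python3 -m pendant '[[[-0.001,0,0],[0,0,0],0.015],[[-0.0015,0,0],[0,0,0],0.015]]' |grep -E 'pos|force';python3 -m pendant '[[[-0.001,0,0],[0,0,0],0.015],[[-0.0015,0,0],[0,0,0],0.015]]' |grep -E 'pos|force'
```

```text
tool_pos: [560.1, 75.7, 294.7]
contact_force: [15.0, -6.0, -4.4]
tool_pos: [559.1, 76.0, 295.2]
contact_force: [13.9, -6.6, -2.8]
tool_pos: [558.0, 76.3, 295.7]
contact_force: [15.6, -7.1, -1.8]
```

```bash
python3 -m pendant '[[[0.02,0,0],[0,0,0],0.015],[[0.05,0,0],[0,0,0],0.015],[[0.05,-0.035,-0.01],[0,0,0],0.015],[[0.05,-0.07,-0.02],[0,0,0],0.015],[[0.05,-0.11,-0.02],[0,0,0],0.015],[[0.05,-0.15,-0.02],[0,0,0],0.015],[[0.04,-0.19,-0.02],[0,0,0],0.015],[[0.015,-0.22,-0.02],[0,0,0],0.015],[[-0.01,-0.25,-0.02],[0,0,0],0.015],[[-0.04,-0.265,-0.02],[0,0,0],0.015]]' | grep pos; python3 c.py 480 355 300 -.25; python3 - <<'E'
from h import *
import m
c=capture("scene");d=capture("top");pickle.dump((c,d),open("n4.pkl","wb"));m.stud(load("scene0.pkl"),c);m.stud(load("top0.pkl"),d)
E
```

```text
tool_pos: [580.5, 347.4, 312.0]
shift m [-0.0993  0.0174  0.012 ] turn [ 0.    -0.     0.001]
t 31.08 pos [580.5 347.4 312. ] rot [-3.141e+00  1.000e-03 -2.490e-01] F [-2.1 -0.4 -4.4] w 26.0
L [331.8 205.1] [338.1 203.3] 2136 2075 moved mm 17.7
R [362.7 237.3] [369.7 235. ] 2716 2886 moved mm 18.48
L [357.4 271.2] [355.4 278.9] 200 264 moved mm 18.62
R [295.8 256.4] [293.7 263.9] 149 244 moved mm 18.42
```

```bash
python3 -m pendant '[[[0,0,0.015],[0,0,0],0.015],[[0,0,0.035],[0,0,0],0.015],[[0,0,0.055],[0,0,0],0.015],[[0,0,0.07],[0,0,0],0.015],[[0,0,0.078],[0,0,0],0.015],[[0,0,0.082],[0,0,0],0.015],[[0,0,0.084],[0,0,0],0.015],[[0,0,0.086],[0,0,0],0.015]]' | grep -E 'pos|force'; python3 -m pendant '[[[0,0,0.001],[0,0,0],0.015],[[0,0,0.002],[0,0,0],0.015]]' | grep -E 'pos|force'
```

```text
tool_pos: [581.5, 343.7, 228.6]
contact_force: [-2.5, -6.0, 8.7]
tool_pos: [582.1, 343.5, 228.1]
contact_force: [-1.4, -7.2, 10.5]
```

```bash
python3 -m pendant '[[[0,0,-0.002],[0,0,0],0.015],[[0,0,-0.0035],[0,0,0],0.015]]' | grep -E 'pos|force'; python3 -m pendant '[[[0,0,0],[0,0,0],0.03],[[0,0,0],[0,0,0],0.035],[[0,0,0],[0,0,0],0.045],[[0,0,0],[0,0,0],0.06],[[0,0,0],[0,0,0],0.06],[[0,0,0],[0,0,0],0.06]]'; python3 - <<'E'
from h import *
c=capture("scene");d=capture("top");u,v=proj(c,[582,346,60])[0];a,b=proj(d,[582,346,60])[0];print(u,v,a,b)
cv2.imwrite("pics/p.png",np.hstack([crop(c,int(u)-40,int(v)-70,80,120,400,600),crop(d,int(a)-40,int(b)-60,80,120,400,600)]))
E
```

```text
tool_pos: [581.8, 344.3, 229.9]
contact_force: [0.3, 0.5, -2.3]
time: 32.68
tool_pos: [581.3, 344.3, 228.4]
tcp_rot: [-3.142, -0.0, -0.25]
contact_force: [0.1, 0.0, -0.6]
grip_width: 56.6
443.13355737620583 322.45009564938266 189.64224372109365 243.030987612073
```

```bash
python3 -m pendant '[[[0,0,-0.01],[0,0,0],0.065],[[0,0,-0.03],[0,0,0],0.0918],[[0,0,-0.06],[0,0,0],0.0918],[[0,0,-0.1],[0,0,0],0.0918],[[0.005,0.03,-0.11],[0,0,0],0.0918],[[0.015,0.07,-0.11],[0,0,0],0.0918],[[0.025,0.11,-0.11],[0,0,0],0.0918],[[0.035,0.15,-0.11],[0,0,0],0.0918],[[0.045,0.19,-0.11],[0,0,0],0.0918],[[0.05,0.23,-0.11],[0,0,0],0.0918]]' | grep -E 'pos|force'; python3 c.py 559.9 -1.7 320 -.25 559.9 -1.7 211 -.25; python3 - <<'E'
from h import *
d=capture("top");c=capture("scene");pickle.dump((c,d),open("q.pkl","wb"))
# block lateral centre: hole is dark; find it in start top image and scene
for n in("top0.pkl","scene0.pkl"):
    e=load(n);q=proj(e,place([503.74,12.6,np.radians(165.7)],[-54,0,54]))[0].round().astype(int)
    g=cv2.cvtColor(e["color"],cv2.COLOR_RGB2GRAY).astype(float)[q[1]-9:q[1]+10,q[0]-9:q[0]+10];w=np.clip(np.median(g)*.6-g,0,None);Y,X=np.mgrid[-9:10,-9:10]
    print(n,q,"hole",q+[(w*X).sum()/w.sum(),(w*Y).sum()/w.sum()])
org=lambda a:(a[...,0]-a[...,2]>45)&(a[...,0]-a[...,1]>1.0*(a[...,1]-a[...,2]))
hs=hull(c,org,(385,290,480,385));ht=hull(d,org,(150,205,235,290))
f=fit([(c,hs,bx(90,50,40)),(d,ht,bx(90,50,40))],[582,346,-.25]);print("mallet standing?",f.x,f.fun)
E
```

```text
tool_pos: [572.8, 107.0, 339.6]
contact_force: [1.4, -0.5, 0.1]
shift m [0.0144 0.1085 0.0196] turn [ 0.  0. -0.]
shift m [0.0144 0.1085 0.1286] turn [ 0.  0. -0.]
t 33.62 pos [572.8 107.  339.6] rot [-3.141e+00 -2.000e-03 -2.500e-01] F [ 1.4 -0.5  0.1] w 92.0
top0.pkl [331 250] hole [329.5344224  254.98133022]
scene0.pkl [332 241] hole [336.33288591 238.2590604 ]
mallet standing? [ 5.90981940e+02  3.42771657e+02 -1.55128066e-01] 0.36079043231331975
```

```bash
python3 -m pendant '[[[0.005,0.035,0],[0,0,0],0.0918],[[0.01,0.075,0],[0,0,0],0.0918],[[0.0144,0.1,0.005],[0,0,0],0.0918],[[0.0144,0.1085,0.015],[0,0,0],0.0918],[[0.0144,0.1085,0.045],[0,0,0],0.0918],[[0.0144,0.1085,0.075],[0,0,0],0.0918],[[0.0144,0.1085,0.1],[0,0,0],0.0918],[[0.0144,0.1085,0.118],[0,0,0],0.0918],[[0.0144,0.1085,0.1265],[0,0,0],0.0918],[[0.0144,0.1085,0.1286],[0,0,0],0.0918]]' | grep -E 'pos|force'; python3 -m pendant '[[[0,0,0],[0,0,0],0.0918],[[0,0,0],[0,0,0],0.08],[[0,0,0],[0,0,0],0.06],[[0,0,0],[0,0,0],0.035],[[0,0,0],[0,0,0],0.035],[[0,0,0],[0,0,0],0.035],[[0,0,0],[0,0,0],0.035],[[0,0,0],[0,0,0],0.035],[[0,0,0],[0,0,0],0.035],[[0,0,0],[0,0,0],0.035]]'
```

```text
tool_pos: [559.8, 0.9, 208.8]
contact_force: [0.6, 0.2, -0.1]
time: 35.38
tool_pos: [559.8, -0.1, 210.0]
tcp_rot: [3.141, 0.0, -0.25]
contact_force: [-2.2, -3.5, 2.3]
grip_width: 45.9
```

```bash
python3 -m pendant '[[[0,0,-0.006],[0,0,0],0.035],[[0,0,-0.02],[0,0,0],0.035],[[0,0,-0.05],[0,0,0],0.035],[[0,0,-0.085],[0,0,0],0.035],[[0,0,-0.115],[0,0,0],0.035],[[0,0,-0.125],[0,0,0],0.035],[[0,0.02,-0.125],[0,0,-0.03],0.035],[[0,0.05,-0.125],[0,0,-0.09],0.035],[[0,0.085,-0.125],[0,0,-0.174],0.035]]'; python3 c.py 457 -350 335 -.076 457 -350 197 -0.076
```

```text
time: 36.13
tool_pos: [538.6, -81.5, 334.5]
tcp_rot: [-3.141, 0.0, -0.071]
contact_force: [0.4, -0.0, -1.4]
grip_width: 45.9
shift m [-0.0624  0.2736 -0.0005] turn [ 0.    -0.     0.005]
shift m [-0.0624  0.2736  0.1375] turn [ 0.    -0.     0.005]
t 36.13 pos [538.6 -81.5 334.5] rot [-3.141  0.    -0.071] F [ 0.4 -0.  -1.4] w 45.9
```

```bash
python3 -m pendant '[[[-0.008,0.036,0],[0,0,0],0.035],[[-0.016,0.072,0],[0,0,0],0.035],[[-0.025,0.108,0],[0,0,0],0.035],[[-0.033,0.144,0],[0,0,0],0.035],[[-0.041,0.18,0],[0,0,0],0.035],[[-0.049,0.216,0],[0,0,0],0.035],[[-0.057,0.25,0],[0,0,0],0.035],[[-0.0624,0.2736,0],[0,0,0],0.035],[[-0.0624,0.2736,0.01],[0,0,0],0.035],[[-0.0624,0.2736,0.03],[0,0,0],0.035]]'|grep pos; python3 -m pendant '[[[0,0,0.03],[0,0,0],0.035],[[0,0,0.06],[0,0,0],0.035],[[0,0,0.08],[0,0,0],0.035],[[0,0,0.095],[0,0,0],0.035],[[0,0,0.1],[0,0,0],0.035],[[0,0,0.102],[0,0,0],0.035],[[0,0,0.104],[0,0,0],0.035],[[0,0,0.105],[0,0,0],0.035]]'
```

```text
tool_pos: [455.6, -351.7, 305.7]
time: 37.63
tool_pos: [456.2, -350.1, 200.6]
tcp_rot: [3.141, -0.001, -0.076]
contact_force: [0.1, -0.8, -0.8]
grip_width: 46.1
```

```bash
python3 -m pendant '[[[0,0,0.001],[0,0,0],0.035],[[0,0,0.002],[0,0,0],0.035],[[0,0,0.002],[0,0,0],0.035]]'|grep -E 'pos|force'; python3 -m pendant '[[[0,0,0.0005],[0,0,0],0.035],[[0,0,0.001],[0,0,0],0.035],[[0,0,0.0015],[0,0,0],0.035]]'|grep -E 'pos|force'
```

```text
tool_pos: [455.9, -350.2, 198.4]
contact_force: [-0.5, 0.9, -1.3]
tool_pos: [455.9, -350.1, 197.0]
contact_force: [-2.0, 2.3, 8.7]
```

Contact with the floor; release and rise.

```bash
python3 -m pendant '[[[0,0,-0.0008],[0,0,0],0.035],[[0,0,-0.0008],[0,0,0],0.05],[[0,0,-0.0008],[0,0,0],0.06],[[0,0,-0.0008],[0,0,0],0.07],[[0,0,-0.0008],[0,0,0],0.075],[[0,0,-0.0008],[0,0,0],0.075],[[0,0,-0.015],[0,0,0],0.075],[[0,0,-0.04],[0,0,0],0.075],[[0,0,-0.08],[0,0,0],0.075],[[0,0,-0.12],[0,0,0],0.075]]'; python3 -m pendant '[[[0,0,-0.03],[0,0,0],0.075],[[-0.035,0.02,-0.04],[0,0,0],0.075],[[-0.07,0.04,-0.05],[0,0,0],0.075],[[-0.1,0.05,-0.06],[0,0,0],0.075],[[-0.1,0.05,-0.06],[0,0,0],0.075]]';python3 - <<'E'
from h import *
import m
c=capture("scene");d=capture("top");pickle.dump((c,d),open("z.pkl","wb"));m.stud(load("scene0.pkl"),c);m.stud(load("top0.pkl"),d)
cv2.imwrite("pics/z.png",np.vstack([np.hstack([crop(c,190,130,270,235,396,345),crop(d,170,200,360,160,396,176).repeat(1,0) if 0 else crop(d,150,150,380,331,396,345)]),np.hstack([crop(c,300,190,100,64,396,254),crop(d,270,225,110,70,396,254)])]))
E
```

```text
time: 38.97
tool_pos: [455.5, -349.8, 316.8]
tcp_rot: [-3.14, 0.002, -0.076]
contact_force: [1.0, -0.6, -0.9]
grip_width: 74.9
time: 39.38
tool_pos: [348.5, -393.8, 378.6]
tcp_rot: [3.138, 0.0, -0.08]
contact_force: [-0.2, -0.7, 0.0]
grip_width: 74.7
L [331.8 205.1] [338.1 203.3] 2136 1980 moved mm 17.68
R [362.7 237.3] [369.7 234.9] 2716 2676 moved mm 18.55
L [357.4 271.2] [355.9 278.7] 200 236 moved mm 18.12
R [295.8 256.4] [294.  263.9] 149 176 moved mm 18.15
```

View pics/z.png

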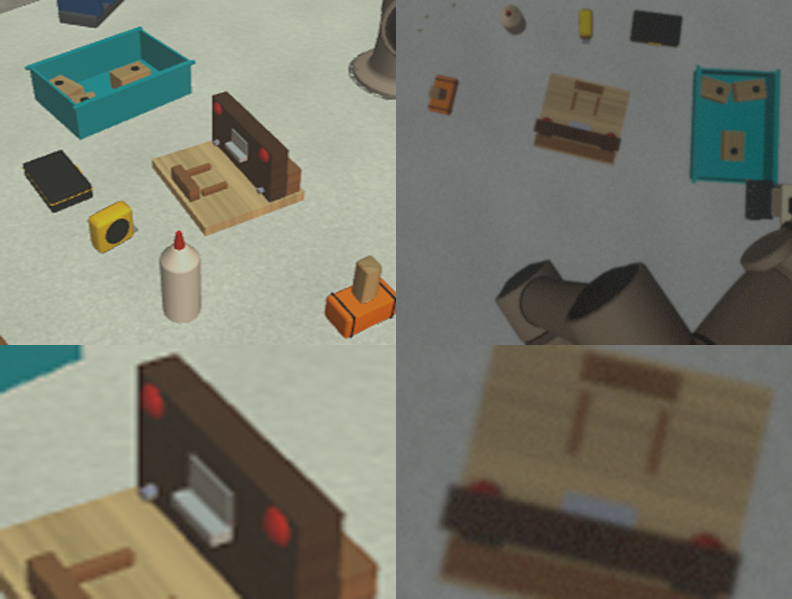

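```bash
python3 -c "
from plant import close_job
print(close_job())"
```

```text
the job is handed in; nothing more can be done
None
```

The clamp bar is back, the mallet is down and the block is in the tub; I handed the job in at about 39.5 s of the 72 s allowed.

- **Bar:** I pushed the two studs back in turn with the mallet. The highest force I read was about 17 N; readings came only at the end of each move, not continuously. On the last push at each end the force rose past what the sliding friction explains, to 16–17 N, which I took as the stop.
- **Mallet and block:** The mallet stands on the bench near (590, 343) mm. It slid several mm in the grip while pushing and touched the bench a little early, with about 14 N, before I let go. The block lies on the empty part of the tub floor, and the gripper is clear of everything. In the final image the bottle, bit case and tape measure look unmoved.
- **Checks that disagreed:** In the last pictures the left stud had travelled 17.7 mm (scene camera) and 18.1 mm (top camera), and the right stud 18.6 and 18.2 mm, against the full 18 mm. The method is only good to about ±0.5 mm, so a few tenths short at the left end cannot be ruled out. My early touch readings suggested the left end started about 2.5 mm ahead; its measured travel does not support that.

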